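# Stand the ring model on the light box and hold its sprung shutter half open

### The job

Lift the big grey ring model up and off its hook, without dropping it or setting it down anywhere else, and stand it upright in the slotted black cradle on top of the light box, letting go of it there. Then slide the light box's sprung shutter by its upright tab to half of its travel, so that half of the window is uncovered, and finish while still holding it there with the gripper against its spring. Leave the mug, the wooden ring cone and the jar where they stand.

Things in the scene. Friction and masses are not known exactly. Their poses are not given: they have to be found in the camera images.
- ring: Oversize grey plastic model of a plain band ring, 60 g, outer diameter 56 mm, hole 44 mm, 12 mm wide along its axis. Origin at the centre of the hole; its x is the ring's axis. It hangs on the hook, plane upright, axis along the stand's x, centre 120 mm above the table. Grip it from above across its diameter, one finger at each side (stand +y and -y), at the height of its centre.
- stand: Hook stand, fixed: wooden base 125 x 90 x 14 mm, 8 mm steel rod post at x = +65 mm, and from its top a level arm, axis 138 mm above the table, running to the stand's -x and ending in a short upturned tip. Origin on the table top near below the hanging ring (within 12 mm in x); x points from the tip towards the post, z up.
- hook_tip (a point): End of the upturned hook tip, 26 mm to the stand's -x of its origin, 14 mm above the axis of the arm (rod radius 4 mm). The ring comes off when raised by 16 to 26 mm (19 mm is best), then drawn level along the stand's -x by 60 mm.
- lightbox: White light box, fixed, 130 mm (x) x 280 mm (y) x 60 mm high. On its flat top (deck): the cradle on the -y half, then the 60 mm window under a dark steel shutter plate between two 6 mm rails, and black index lines beyond the +x rail at the closed, half (longest line) and open positions of the tab. Origin at the centre of its underside, on the table.
- cradle_seat (a point): Centre of the ring when fully home in the cradle: 33 mm above the deck (93 mm above the table), at light box y = -100 mm. Cradle: black slot 15 mm wide (x), 44 mm long (y), walls 24 mm high, flared lips above to a 27 mm mouth 34 mm above the deck. The ring stands with its axis along the light box's x, lowest point 5 mm above the deck; fingers at its sides pass outside the slot's ends.
- shutter (a joint): Travel of the shutter in m: 0 shut (as at the start), 0.060 fully open, half travel 0.030. It slides towards the light box's +y. A spring drives it shut: 4.5 N at the start, rising 1.5 N for each 10 mm, so 9 N at half travel; it snaps shut if let go.
- shutter_tab (a point): Centre of the shutter's upright black tab, 30 mm above the deck (90 mm above the table), the height to grip it. The tab is 12 mm thick along the light box's y (the sliding direction), 30 mm along x, and stands from 4 to 44 mm above the deck. It lies at light box x = 0, y = +20 mm when shut, +50 mm at half travel, and moves with the shutter.
- mug: White mug, 76 mm wide and 85 mm high, with a handle; a bystander. Origin at the centre of its underside.
- cone: Wooden ring cone, 60 mm wide at its foot and 82 mm high; a bystander. Origin at the centre of its underside.
- jar: Small clear jar with a metal lid, 56 mm wide and 60 mm high; a bystander. Origin at the centre of its underside.
Things that resemble listed ones, but are neither listed nor needed, are in the scene too. What is meant by the ring is not blue or turquoise, and is the larger of those in its own colour.

How it is judged:
By the outcome, as a careful person would: the job done as asked, in the order asked, and still so for the second after the job is handed in, while the arm keeps its last pose, push and grip.
It also fails if it takes over 48 s, if anything falls off the work surface, if the arm or the gripper's body presses on something with over 40 N, if the wrist force passes 120 N, or if a joint passes its speed limit or range.

### The arm

A 7-joint arm with a two-finger parallel gripper is mounted at the origin on the work surface. World frame = base frame: x ahead of the robot, y to its left, z up, the work surface at z = 0. Lengths are in m, angles in rad, forces in N, time in s.
With the tool pointing down it reaches from about 0.425 to 0.825 m from the base axis. Payload 3.6 kg.
Tool frame: the origin (TCP) lies midway between the tips of the shut fingers; the grasp point (between the pads) lies 19 mm behind it; z points along the fingers, y is the direction in which the jaws open and shut (so a half turn about z gives the same grasp; the last joint's range is limited). The gripper opens to 85 mm and grips with 20 to 120 N. Pads are 22 mm wide; open, the fingers measure 114 mm over their backs; the gripper's body (76 mm by 85 mm) begins 54 mm behind the grasp point. The pads swing forward as they close: fully open they stand 13 mm farther back than shut.
Start: joints at [-1.133, 0.615, -0.013, 1.423, 0.008, 1.103, -0.04], TCP at [0.291, 0.581, 0.231] pointing down, gripper open.
Joint ranges: [-3.12, 3.12], [-0.3, 2.06], [-1.34, 1.32], [0.26, 2.42], [-1.36, 4.5], [0.01, 1.98], [-2.84, 2.84]. Speed limits (rad/s): [2.79, 2.79, 3.14, 3.14, 3.14, 3.14, 3.14].

### API

Orientations are given as a rotation vector (axis times angle).
In Python, from workcell import env, cams gives the robot as it stands.
- The arm moves only by the shell command python3 -m creep 'ROWS' [FORCE]. ROWS is text: rows parted by semicolons, each of 5 numbers parted by spaces: the gripper's target within -1 to 1 (fully open at 1, half-way at 0, shut at -1), then the shift along the tool's x, y, z in mm, then the turn about the tool's z in rad. In form: grip tx ty tz spin; .... A call has 1 to 12 rows; each row is the pose to reach, as a shift and turn from the pose commanded when the call began, along the tool's axes at that moment; what a row does not reach only later rows make up. A row lasts 1/10 s, in which the tool goes at most 50 mm and 8.59 degrees, less where a joint would pass 70% of its speed; a pose out of reach is approached as far as the arm can. A call with a gripper value outside its range is refused whole. The fingers move at their own pace and stop on an object; FORCE is the grip in N (left out, the last holds). Time passes only in rows, so rows that repeat a pose let the fingers close. It gives the time, the measured TCP pose, the force and the opening at its end, in the units of the state.
- env.sense(): the state, without advancing time (a new reading comes with each control period).
- cams.read_camera(name): name is "side" or "top"; returns the picture (400x640x3 uint8, red, green, blue); there is no depth.
- cams.camera_params(name): a dict with "K" (3x3 intrinsics, pixels), "rvec" (rotation vector, rad) and "tvec" (3), from world to camera coordinates, as OpenCV has them. Camera axes: x right, y down, z forward; pixel columns grow to the right and rows downward; lengths in m; the calibration is good to about 2 mm. A picture is of the moment at which its call begins. camera_params takes no time and is no camera call.
- env.hand_in(): hands the job in, once; it reports no verdict.
The state is a dict: "time": time; "joints": joint angles; "qd": joint speeds; "joint_torque": joint torques, N m; "tool_pos": TCP position; "tcp_rot": TCP orientation; "wrist_force": force on the tool from outside, world axes, zero at the start; "wrist_torque": the same for the moment, N m; "opening": finger opening in m.
Only numpy, scipy, OpenCV 4.12 (cv2) and the standard library are available. Lean on these libraries where they do the work, as an engineer would, in place of code of your own. Each camera call takes 0.05 s, during which the arm holds its last target. There are 200 camera calls.

## Working session

There is one attempt and no reset: what is moved stays moved. The work goes in short steps, Python scripts to look and compute and a shell command to move; the robot and the scene stay as the last step left them, time stands still between calls to the robot, and variables do not carry over. Pictures are saved under pics/ and viewed, about 8 in all and at most 12, crops included, and the job is handed in when it is done.

```bash
mkdir -p pics; ls
python3 - <<'E'
from workcell import env,cams
import cv2
print(env.sense())
for n in("top","side"):
    cv2.imwrite(f"pics/{n}0.png",cams.read_camera(n)[:,:,::-1]);print(n,cams.camera_params(n))
E
```

```text
pics
{'time': 0.0, 'joints': array([-1.13254015,  0.61596126, -0.01258181,  1.42494059,  0.00814025,
        1.10340739, -0.04042461]), 'qd': array([ 4.95170659e-05, -8.10911206e-04, -1.98255921e-04, -1.67270951e-04,
        4.45345242e-04, -4.04749744e-04, -6.49275359e-04]), 'joint_torque': array([ 2.02922683e-04, -4.69210303e+01,  2.59274812e-01, -1.71030790e+01,
        9.94947972e-03,  9.82740516e-03,  6.56187211e-07]), 'tool_pos': array([0.29099964, 0.58034227, 0.23009718]), 'tcp_rot': array([-0.72331524, -3.05665444,  0.00410644]), 'wrist_force': array([ 0.19386808, -0.25824162,  0.08006549]), 'wrist_torque': array([-0.00897238, -0.00952636,  0.03689717]), 'opening': 0.08555842649230265}
top {'K': array([[457.29489896,   0.        , 317.30688118],
       [  0.        , 457.29489896, 197.00812361],
       [  0.        ,   0.        ,   1.        ]]), 'rvec': array([ 2.15976745, -2.18898834,  0.06817655]), 'tvec': array([-0.0273117 ,  0.58402665,  1.15286305])}
side {'K': array([[385.65601267,   0.        , 322.63959737],
       [  0.        , 385.65601267, 202.53208726],
       [  0.        ,   0.        ,   1.        ]]), 'rvec': array([ 2.15169281, -0.78374851,  0.38455963]), 'tvec': array([-0.47334178,  0.28068856,  0.59601517])}
```

View pics/top0.png

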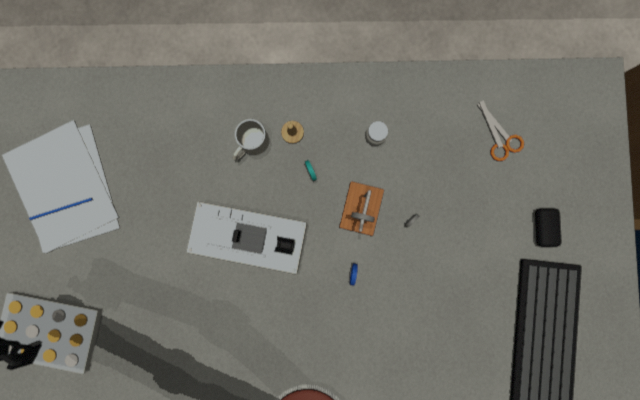

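View pics/side0.png

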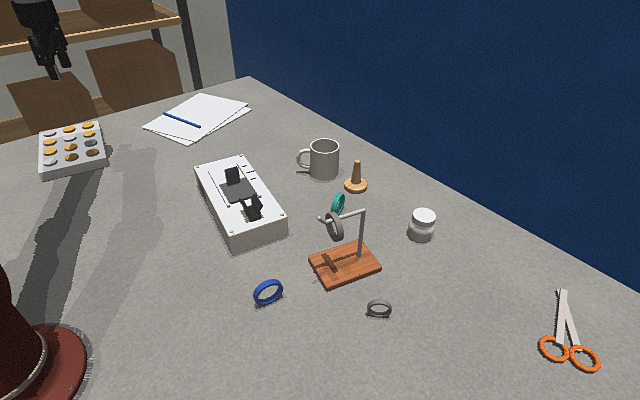

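The top view shows the light box at about (247,238), with its cradle at (285,245) and tab at (237,236). The stand is at (362,209), with the post at its upper end, the hook tip towards the robot, and the ring at about (362,216). The mug, cone and jar are behind them.

```bash
cat > h.py <<'E'
import numpy as np,cv2
from workcell import env,cams
def P(n):
    p=cams.camera_params(n);return p["K"],cv2.Rodrigues(p["rvec"])[0],p["tvec"]
def ray(n,uv,z):
    K,R,t=P(n);d=R.T@np.linalg.inv(K)@np.r_[uv,1];c=-R.T@t
    return c+d*(z-c[2])/d[2]
def proj(n,X):
    p=cams.camera_params(n)
    return cv2.projectPoints(np.float64(X).reshape(-1,1,3),p["rvec"],p["tvec"],p["K"],None)[0][:,0]
def blob(m,roi):
    x0,y0,x1,y1=roi;k=np.zeros_like(m);k[y0:y1,x0:x1]=m[y0:y1,x0:x1]
    c,_=cv2.findContours(k,cv2.RETR_EXTERNAL,cv2.CHAIN_APPROX_NONE)
    return max(c,key=cv2.contourArea)
E
python3 - <<'E'
from h import *
im=cv2.imread("pics/top0.png");hsv=cv2.cvtColor(im,cv2.COLOR_BGR2HSV)
wood=cv2.inRange(hsv,(3,100,60),(20,255,255));c=blob(wood,(325,170,400,250))
b=cv2.boxPoints(cv2.minAreaRect(c));print("base");B=np.array([ray("top",p,.014) for p in b]);print(B.round(4))
print(np.linalg.norm(np.diff(B,axis=0),axis=1),B.mean(0))
w=cv2.inRange(hsv,(0,0,150),(180,60,255));w=cv2.morphologyEx(w,cv2.MORPH_CLOSE,np.ones((25,25)));c=blob(w,(175,190,320,280))
b=cv2.boxPoints(cv2.minAreaRect(c));L=np.array([ray("top",p,.06) for p in b]);print("box",b);print(L.round(4));print(np.linalg.norm(np.diff(L,axis=0),axis=1),L.mean(0))
a=cv2.resize(im[175:285,175:415],None,fx=3.3,fy=3.3,interpolation=cv2.INTER_CUBIC)
cv2.imwrite("pics/z0.png",a)
E
```

```text
base
[[ 0.5056 -0.0891  0.014 ]
 [ 0.6252 -0.1211  0.014 ]
 [ 0.602  -0.2076  0.014 ]
 [ 0.483  -0.1751  0.014 ]]
[0.12374773 0.08956639 0.12343207] [ 0.55393617 -0.14823369  0.014     ]
box [[186.5076  251.51132]
 [196.3595  201.26659]
 [305.5535  222.67715]
 [295.7016  272.92188]]
[[ 0.4499  0.2899  0.06  ]
 [ 0.5743  0.2664  0.06  ]
 [ 0.5173 -0.0058  0.06  ]
 [ 0.3943  0.0198  0.06  ]]
[0.12658697 0.27804421 0.12563841] [0.48392537 0.14258309 0.06      ]
```

View pics/z0.png

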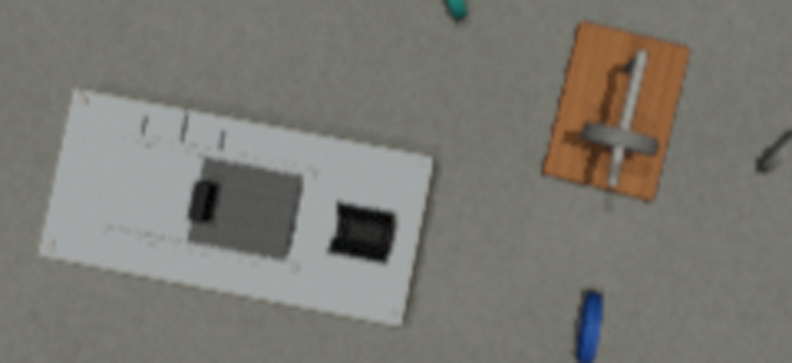

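Run:
```python
from h import *
f=lambda u,v:(175+(u+.5)/3.3-.5,175+(v+.5)/3.3-.5)
a=ray("top",f(583,133),.12);b=ray("top",f(658,147),.12);print("ring ends",a,b,np.linalg.norm(a-b),(a+b)/2,np.arctan2(-(a-b)[0],(a-b)[1]))
print("arm post",ray("top",f(640,55),.138),"tip",ray("top",f(613,183),.152))
print("tab",ray("top",f(205,200),.104),"cradle",ray("top",f(362,232),.09))
O=np.array([.4839,.1426,0]);ang=-.205;x=np.array([np.cos(ang),np.sin(ang),0]);y=np.array([-x[1],x[0],0]);z=np.array([0,0,1])
seat=O-.1*y+.093*z;tab=O+.02*y+.104*z;print("pred seat",seat,"tab",tab)
S=(a+b)/2;sa=-.264;sy=np.array([-np.sin(sa),np.cos(sa),0])
im=cv2.imread("pics/side0.png");q=[]
th=np.linspace(0,2*np.pi,24)
pts=[S+.028*(np.cos(t)*sy+np.sin(t)*z) for t in th]+[O+i*.065*x+j*.14*y+.06*z for i in(-1,1) for j in(-1,1)]+[seat,tab]
pp=proj("side",pts)
s=4;c=cv2.resize(im[145:295,190:390],None,fx=s,fy=s,interpolation=cv2.INTER_CUBIC)
for u,v in pp: cv2.circle(c,(int((u-190+.5)*s),int((v-145+.5)*s)),2,(0,0,255),-1)
cv2.imwrite("pics/s1.png",c)
R=cv2.Rodrigues(env.sense()["tcp_rot"])[0];print(R.round(3))
```

```text
ring ends [ 0.53263778 -0.11585136  0.12      ] [ 0.52198549 -0.16885446  0.12      ] 0.05406291992140924 [ 0.52731163 -0.14235291  0.12      ] -0.1983327843817836
arm post [ 0.58613051 -0.15574595  0.138     ] tip [ 0.4967665  -0.13393218  0.152     ]
tab [0.48854035 0.15669843 0.104     ] cradle [0.46378759 0.0446117  0.09      ]
pred seat [0.46354328 0.0446939  0.093     ] tab [0.48797134 0.16218122 0.104     ]
[[-0.894  0.448 -0.001]
 [ 0.448  0.894 -0.002]
 [ 0.    -0.002 -1.   ]]
```

View pics/s1.png

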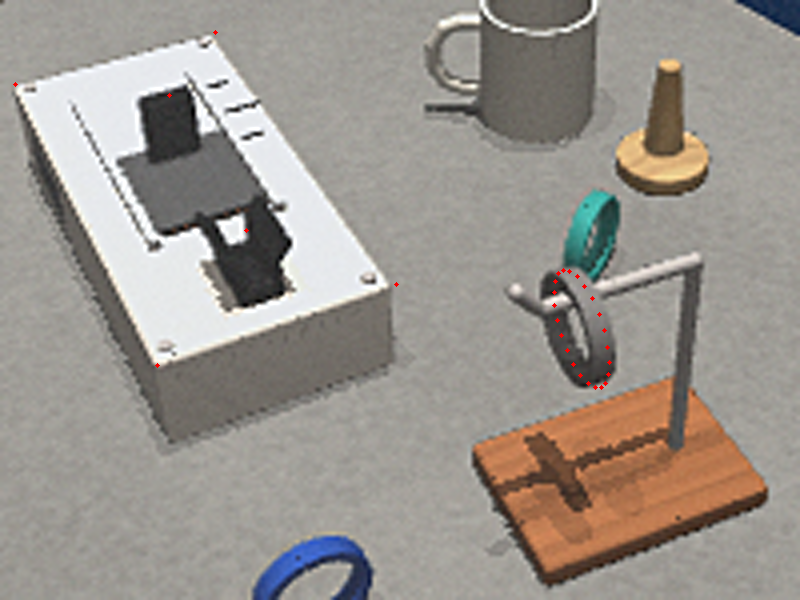

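The overlay of the ring estimate matches the grey ring on the hook at zoomed (580,328), and the box corners agree to a few mm. I'm moving out now.

```bash
python3 -m creep '1 -20 -20 0 0; 1 -53 -53 0 0; 1 -87 -87 0 -0.05; 1 -121 -121 0 -0.1; 1 -155 -155 0 -0.15; 1 -189 -189 0 -0.2; 1 -223 -223 0 -0.21; 1 -257 -257 0 -0.21; 1 -291 -291 0 -0.21; 1 -325 -325 0 -0.21; 1 -358 -358 0 -0.21; 1 -390 -390 0 -0.21' 40
python3 - <<'E'
from h import *
s=env.sense();R=cv2.Rodrigues(s["tcp_rot"])[0];print(s["time"],s["tool_pos"],R.round(3))
print((R.T@(np.array([.527,-.142,.23])-s["tool_pos"])*1000).round(1))
E
```

```text
time: 1.3
tool_pos: [0.4652, 0.0555, 0.2312]
tcp_rot: [-0.4, -3.116, 0.0]
wrist_force: [1.0, 1.4, -0.2]
opening: 0.0852
1.3 [0.46522638 0.05549463 0.231191  ] [[-0.968  0.252 -0.   ]
 [ 0.252  0.968 -0.   ]
 [ 0.    -0.    -1.   ]]
[-109.6 -175.5    1.2]
```

```bash
python3 -m creep '1 -20 -30 0 0; 1 -43 -70 0 0; 1 -67 -108 0 0; 1 -88 -142 0 0; 1 -102 -165 0 0; 1 -109 -176 0 0; 1 -109 -176 30 0; 1 -109 -176 50 0; 1 -109 -176 50 0'
python3 - <<'E'
from h import *
for n in("top","side"): 
    im=cv2.cvtColor(cams.read_camera(n),cv2.COLOR_RGB2BGR);cv2.imwrite(f"pics/{n}1.png",im)
    if n=="side": a=cv2.resize(im[150:290,260:400],None,fx=4,fy=4,interpolation=3)
cv2.imwrite("pics/z2.png",a)
s=env.sense();print(s["tool_pos"])
E
```

```text
time: 2.2
tool_pos: [0.5239, -0.1382, 0.1785]
tcp_rot: [-0.396, -3.109, -0.003]
wrist_force: [-0.5, -0.4, 0.4]
opening: 0.0854
[ 0.52635192 -0.13913415  0.18143792]
```

View pics/z2.png

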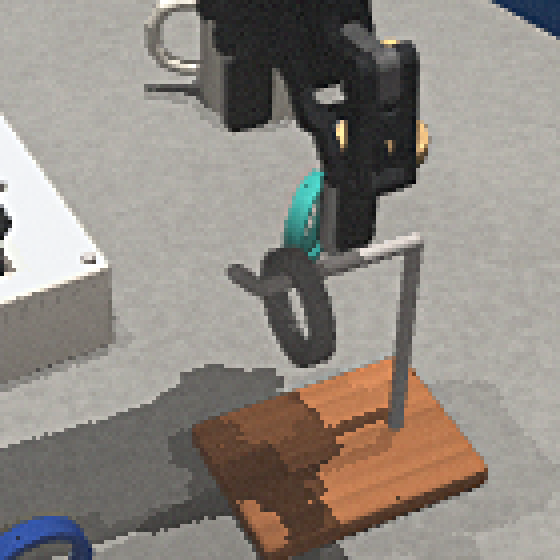

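The open fingers are above the ring on both sides, at zoomed (250,100) and (350,215), and the ring still hangs at (300,305). I'm descending and gripping.

```bash
python3 -m creep '1 0 -1 25 0; 1 0 -1 55 0; 1 0 -1 76 0; 1 0 -1 84 0; 1 0 -1 84 0; 0.3 0 -1 84 0; -0.2 0 -1 84 0; -1 0 -1 84 0; -1 0 -1 84 0; -1 0 -1 84 0; -1 0 -1 84 0; -1 0 -1 84 0' 40
python3 - <<'E'
from h import *
n="side"
im=cv2.cvtColor(cams.read_camera(n),cv2.COLOR_RGB2BGR);cv2.imwrite("pics/z3.png",cv2.resize(im[150:290,260:400],None,fx=4,fy=4,interpolation=3))
s=env.sense();print(s["tool_pos"],s["opening"],s["wrist_force"])
E
```

```text
time: 3.5
tool_pos: [0.5273, -0.1414, 0.0991]
tcp_rot: [0.399, 3.112, -0.0]
wrist_force: [-1.8, 1.0, 6.4]
opening: 0.0549
[ 0.52732105 -0.14141869  0.09913261] 0.05443963110529618 [-0.92283021  1.07862725  4.69416184]
```

View pics/z3.png

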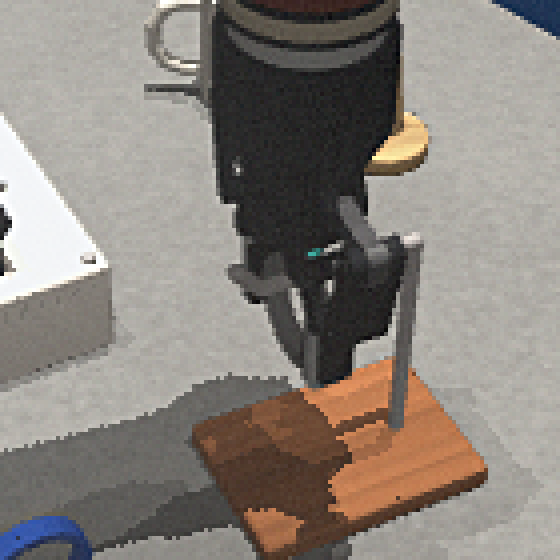

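The ring is gripped, with an opening of 54 mm; it sits between the pads at zoomed (300,320). Next I lift it 21 mm and check before drawing it off.

```bash
python3 -m creep '-1 0 0 -5 0; -1 0 0 -11 0; -1 0 0 -17 0; -1 0 0 -21 0; -1 0 0 -21 0; -1 0 0 -21 0' 40
python3 - <<'E'
from h import *
n="side"
im=cv2.cvtColor(cams.read_camera(n),cv2.COLOR_RGB2BGR);cv2.imwrite("pics/z4.png",cv2.resize(im[170:270,290:390],None,fx=6,fy=6,interpolation=3))
s=env.sense();print(s["tool_pos"],s["opening"],s["wrist_force"],cv2.Rodrigues(s["tcp_rot"])[0].round(3))
E
```

```text
time: 4.15
tool_pos: [0.526, -0.1411, 0.1184]
tcp_rot: [-0.399, -3.116, 0.0]
wrist_force: [0.2, -0.0, -0.3]
opening: 0.0551
[ 0.52583835 -0.14109693  0.11814735] 0.05479340879187871 [-0.77893197 -0.36812719 -0.47852923] [[-0.968  0.252 -0.001]
 [ 0.252  0.968  0.   ]
 [ 0.001 -0.    -1.   ]]
```

View pics/z4.png

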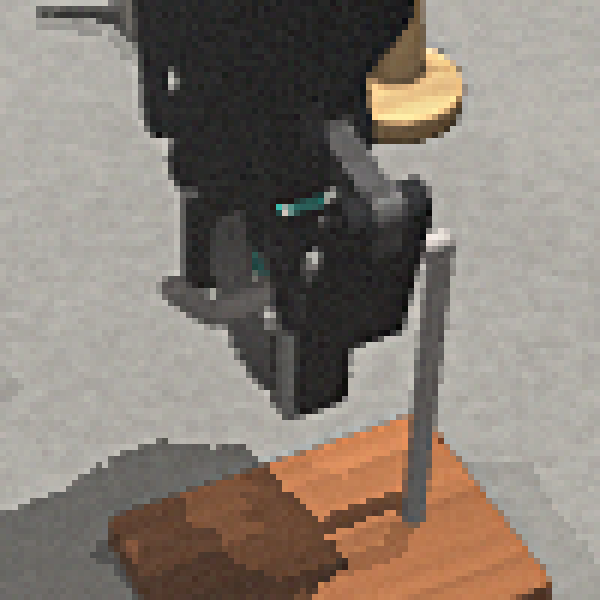

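The ring is raised off the arm: the arm now runs through the middle of the hole at zoomed (240,300), with no contact force. I'm drawing it off along −x of the stand.

```bash
python3 -m creep '-1 4 0 0 0; -1 10 0 0 0; -1 17 0 0 0; -1 24 0 0 0; -1 31 0 0 0; -1 38 0 0 0; -1 46 0 0 0; -1 54 0 0 0; -1 62 0 0 0; -1 70 0 0 0; -1 70 0 0 0' 40
python3 - <<'E'
from h import *
s=env.sense();print(s["tool_pos"],s["opening"],s["wrist_force"])
im=cv2.cvtColor(cams.read_camera("side"),cv2.COLOR_RGB2BGR);cv2.imwrite("pics/side5.png",im)
R=cv2.Rodrigues(s["tcp_rot"])[0]
y=np.array([.2036,.979,0]);print("spin (world) needed",np.arctan2(.979,.2036)-np.arctan2(R[1,1],R[0,1]))
for z in(.17,):print((R.T@(np.array([.463,.0447,z])-s["tool_pos"])*1000).round(1))
E
```

```text
time: 5.3
tool_pos: [0.4567, -0.1231, 0.1183]
tcp_rot: [-0.399, -3.114, -0.0]
wrist_force: [-0.7, -0.7, -0.3]
opening: 0.0548
[ 0.45673288 -0.12312462  0.11825869] 0.054806052864375995 [-0.66040575 -0.66636505 -0.26224262]
spin (world) needed 0.04970716511525208
[ 36.3 164.  -51.7]
```

```bash
python3 -m creep '-1 2 5 -15 0; -1 6 20 -28 0; -1 13 45 -32 -0.02; -1 20 75 -32 -0.05; -1 26 105 -32 -0.05; -1 31 130 -32 -0.05; -1 34 150 -32 -0.05; -1 36 160 -32 -0.05; -1 36 164 -32 -0.05; -1 36 164 -32 -0.05; -1 36 164 -32 -0.05' 40
python3 - <<'E'
from h import *
s=env.sense();print(s["tool_pos"],s["opening"],cv2.Rodrigues(s["tcp_rot"])[0].round(3))
A=[]
for n,(x0,y0) in(("side",(190,140)),("top",(235,195))):
    im=cv2.cvtColor(cams.read_camera(n),cv2.COLOR_RGB2BGR);cv2.imwrite(f"pics/{n}6.png",im)
    A.append(cv2.resize(im[y0:y0+110,x0:x0+80],None,fx=5,fy=5,interpolation=3))
cv2.imwrite("pics/z6.png",np.hstack(A))
E
```

```text
time: 6.45
tool_pos: [0.4648, 0.0429, 0.1503]
tcp_rot: [-0.324, -3.125, 0.001]
wrist_force: [-0.7, 0.4, -1.6]
opening: 0.0547
[0.46480257 0.04286123 0.15028072] 0.054667485132920135 [[-0.979  0.205 -0.   ]
 [ 0.205  0.979 -0.001]
 [-0.    -0.001 -1.   ]]
```

View pics/z6.png

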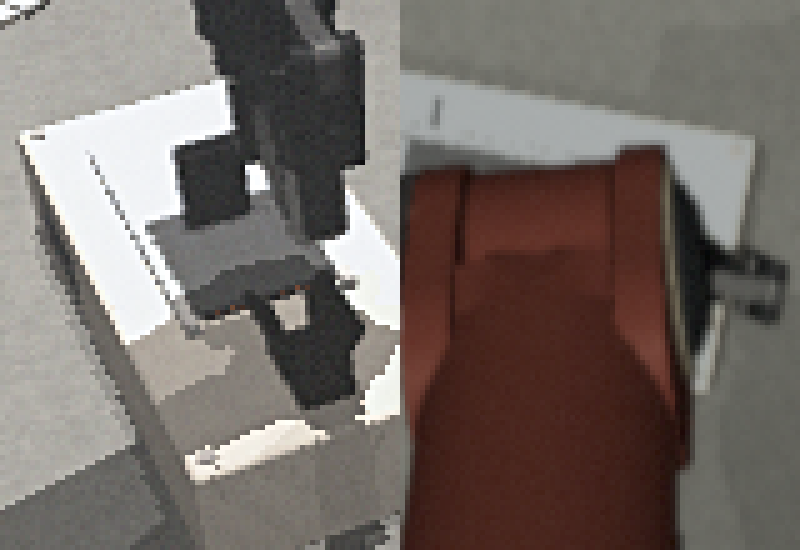

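In the side view the gripper with the ring is over the cradle, whose mouth is at about (310,310), and nothing touches. I'm shifting 2 mm and lowering while watching the force.

```bash
python3 -m creep '-1 2 1.5 4 0; -1 2 1.5 10 0; -1 2 1.5 15 0; -1 2 1.5 20 0; -1 2 1.5 24 0; -1 2 1.5 24 0; -1 2 1.5 24 0' 40
python3 - <<'E'
from h import *
s=env.sense();print(s["tool_pos"],s["wrist_force"],s["wrist_torque"])
im=cv2.cvtColor(cams.read_camera("side"),cv2.COLOR_RGB2BGR);cv2.imwrite("pics/z7.png",cv2.resize(im[160:260,190:300],None,fx=6,fy=6,interpolation=3))
E
```

```text
time: 7.25
tool_pos: [0.4632, 0.0461, 0.1262]
tcp_rot: [-0.321, -3.125, 0.0]
wrist_force: [0.1, -0.5, 0.2]
opening: 0.0551
[0.46315345 0.04613977 0.12619642] [ 0.11635659 -0.49355119  0.16919991] [0.03368688 0.0272512  0.06837106]
```

View pics/z7.png

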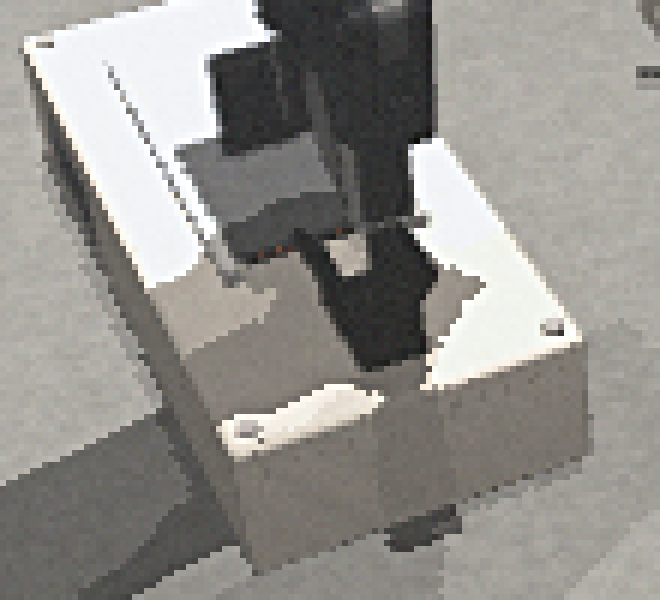

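The near finger is above the near end of the slot, at (380,200) over (375,300), and the ring is still clear of the cradle. Its true home is TCP z ≈ 0.072, so I'm lowering in stages.

```bash
python3 -m creep '-1 0 -1 8 0; -1 0 -1 18 0; -1 0 -1 25 0; -1 0 -1 30 0; -1 0 -1 34 0; -1 0 -1 38 0; -1 0 -1 38 0' 40
python3 - <<'E'
from h import *
s=env.sense();print(s["tool_pos"],s["wrist_force"],s["wrist_torque"])
E
```

```text
time: 8.0
tool_pos: [0.4626, 0.0451, 0.0878]
tcp_rot: [-0.321, -3.124, 0.0]
wrist_force: [-0.1, 0.5, -0.8]
opening: 0.055
[0.46263977 0.04514406 0.08781389] [-0.05652871  0.52593378 -0.82657611] [ 0.03228874  0.05015159 -0.03664353]
```

```bash
python3 -m creep '-1 0 0 3 0; -1 0 0 6 0; -1 0 0 9 0; -1 0 0 12 0; -1 0 0 12 0' 40
python3 - <<'E'
from h import *
s=env.sense();print(s["tool_pos"],s["wrist_force"],s["wrist_torque"])
im=cv2.cvtColor(cams.read_camera("side"),cv2.COLOR_RGB2BGR);cv2.imwrite("pics/z8.png",cv2.resize(im[160:260,190:300],None,fx=6,fy=6,interpolation=3))
E
```

```text
time: 8.5
tool_pos: [0.4626, 0.0451, 0.0759]
tcp_rot: [-0.321, -3.124, 0.0]
wrist_force: [0.1, 0.1, -1.4]
opening: 0.055
[0.46263209 0.04512598 0.07589834] [ 0.13679413  0.12588484 -1.36409686] [0.00509049 0.01372782 0.00647444]
```

View pics/z8.png

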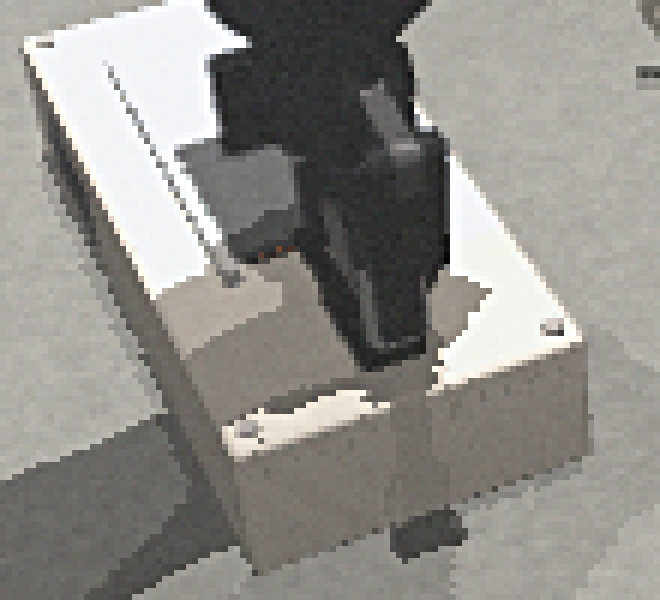

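The near finger is at the slot's end, (400,300), and the ring has entered the slot without force. I'm feeling for the floor in small steps.

```bash
python3 -m creep '-1 0 0 1.5 0; -1 0 0 3 0; -1 0 0 4.5 0; -1 0 0 4.5 0' 40; python3 -c "
from h import *
s=env.sense();print(s['tool_pos'],s['wrist_force'])"
```

```text
time: 8.95
tool_pos: [0.4635, 0.0457, 0.0723]
tcp_rot: [0.32, 3.124, 0.001]
wrist_force: [-0.5, -0.0, 3.3]
opening: 0.0553
[0.46351612 0.0456781  0.072338  ] [-0.49409439 -0.04489487  3.27072481]
```

That contact is at the height expected for home. I'm releasing, rising and looking.

```bash
python3 -m creep '-0.3 0 0 4 0; -0.1 0 0 4 0; 0.2 0 0 4 0; 0.6 0 0 4 0; 1 0 0 4 0; 1 0 0 4 0; 1 0 0 -6 0; 1 0 0 -25 0; 1 0 0 -50 0; 1 0 0 -80 0; 1 0 0 -98 0; 1 0 0 -98 0' 40
python3 - <<'E'
from h import *
s=env.sense();print(s["tool_pos"],s["wrist_force"])
R=cv2.Rodrigues(s["tcp_rot"])[0]
print((R.T@(np.array([.4875,.1605,.17])-s["tool_pos"])*1000).round(1))
im=cv2.cvtColor(cams.read_camera("side"),cv2.COLOR_RGB2BGR);cv2.imwrite("pics/side9.png",im);cv2.imwrite("pics/z9.png",cv2.resize(im[140:260,180:310],None,fx=5,fy=5,interpolation=3))
E
```

```text
time: 10.15
tool_pos: [0.4647, 0.0452, 0.1725]
tcp_rot: [0.321, 3.119, 0.002]
wrist_force: [0.6, 0.3, -0.6]
opening: 0.0853
[0.46468008 0.04524581 0.17246154] [ 0.61766199  0.26727924 -0.55341779]
[  1.1 117.5   2.7]
```

View pics/z9.png

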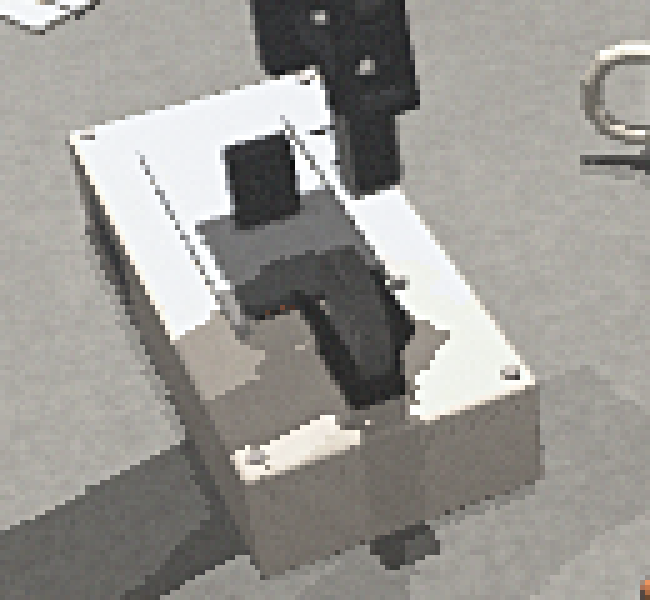

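The ring stands upright in the cradle at zoomed (355,325), released. The tab is shut at (262,180). I'm moving over the tab and descending.

```bash
python3 -m creep '1 0 20 0 0; 1 0 50 0 0; 1 1 80 0 0; 1 1 105 0 0; 1 1 118 0 0; 1 1 118 20 0; 1 1 118 50 0; 1 1 118 75 0; 1 1 118 92 0; 1 1 118 98 0; 1 1 118 98 0' 40
python3 - <<'E'
from h import *
s=env.sense();print(s["tool_pos"],s["wrist_force"])
im=cv2.cvtColor(cams.read_camera("side"),cv2.COLOR_RGB2BGR);cv2.imwrite("pics/z10.png",cv2.resize(im[130:250,180:310],None,fx=5,fy=5,interpolation=3))
E
```

```text
time: 11.3
tool_pos: [0.4851, 0.1599, 0.0707]
tcp_rot: [-0.322, -3.122, 0.003]
wrist_force: [-0.9, -0.5, -1.0]
opening: 0.0851
[0.48514337 0.15991188 0.07073082] [-0.89821048 -0.48606896 -0.97122023]
```

View pics/z10.png

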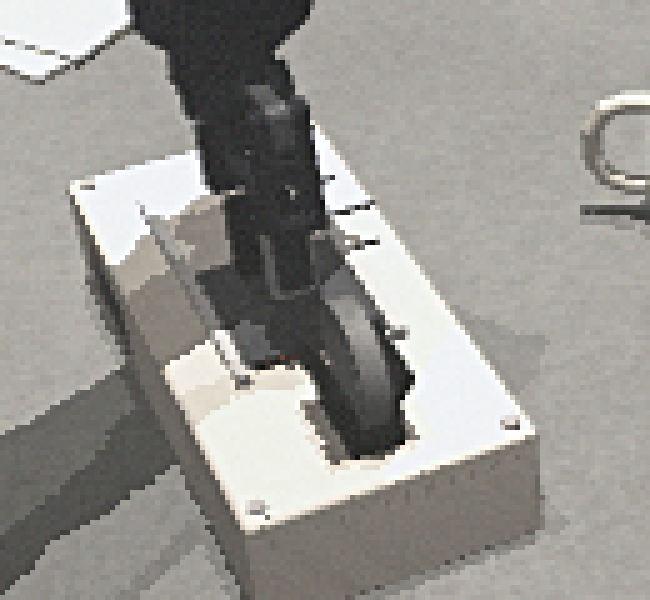

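The ring now shows clearly upright in the slot at (365,360), and the fingers straddle the tab. That was my 12th view, so from here I use numbers only. Closing.

```bash
python3 -m creep '0.5 0 0 -1 0; 0 0 0 -1 0; -0.4 0 0 -1 0; -0.7 0 0 -1 0; -1 0 0 -1 0; -1 0 0 -1 0; -1 0 0 -1 0; -1 0 0 -1 0; -1 0 0 -1 0' 60; python3 -c "
from h import *
for i in range(1):
  s=env.sense();R=cv2.Rodrigues(s['tcp_rot'])[0];y=np.array([.204,.979,0]);print(s['tool_pos'],s['tool_pos']@y,s['wrist_force']@y,s['opening'],s['wrist_torque'])"
```

```text
time: 12.25
tool_pos: [0.4868, 0.1642, 0.0734]
tcp_rot: [0.317, 3.123, 0.007]
wrist_force: [0.5, 5.2, 0.8]
opening: 0.0113
[0.48677843 0.16424975 0.07341662] 0.26010330977154517 5.233653617386208 0.011310975453583215 [ 0.84190633 -0.02725269  0.00279731]
```

```bash
cat > st.py <<'E'
from h import *
s=env.sense();y=np.array([.204,.979,0]);print(round(s['tool_pos']@y*1000,2),round(s['wrist_force']@y,2),s['opening'],s["tool_pos"],s["wrist_torque"][0])
E
for d in 1; do python3 -m creep '-1 0 1.5 0 0; -1 0 3 0 0; -1 0 3 0 0; -1 0 3 0 0' 60 >/dev/null; python3 st.py; python3 -m creep '-1 0 1 0 0; -1 0 2 0 0; -1 0 2 0 0; -1 0 2 0 0' 60 >/dev/null; python3 st.py;  python3 -m creep '-1 0 1 0 0; -1 0 2 0 0; -1 0 2 0 0; -1 0 2 0 0' 60 >/dev/null; python3 st.py; done
```

```text
260.11 1.88 0.01072942444132401 [0.4867888  0.16425325 0.07338622] 0.3306456656104847
260.13 -1.22 0.011133540395155076 [0.48677071 0.16428021 0.07339074] -0.204031415571014
260.42 -4.44 0.01119145209372514 [0.48680224 0.16456714 0.07337348] -0.6320545796662741
```

The stop is at 260.2 mm along box y, so half travel means 290.2 mm measured. I'm sliding there.

```bash
python3 -m creep '-1 0 4 0 0; -1 0 10 0 0; -1 0 17 0 0; -1 0 24 0 0; -1 0 29 0 0; -1 0 32 0 0; -1 0 32 0 0; -1 0 32 0 0; -1 0 32 0 0' 60; python3 st.py
```

```text
time: 14.35
tool_pos: [0.4927, 0.1932, 0.0734]
tcp_rot: [-0.325, -3.122, 0.013]
wrist_force: [-4.1, -6.6, 11.0]
opening: 0.0107
289.65 -7.31 0.01072952081080179 [0.49267877 0.19319651 0.07335767] -1.2967610149567539
```

```bash
python3 -m creep '-1 0 0.5 0 0; -1 0 0.5 0 0; -1 0 0.5 0 0; -1 0 0.5 0 0' 60; python3 st.py
python3 - <<'E'
from h import *
im=cv2.cvtColor(cams.read_camera("side"),cv2.COLOR_RGB2BGR);cv2.imwrite("pics/side11.png",im)
s=env.sense();print(s["wrist_force"],s["wrist_torque"])
# scan along box y centreline x offset -15mm on the deck between cradle and tab: brightness profile, before & now
y=np.array([.204,.979,0]);x=np.array([.979,-.204,0]);O=np.array([.483,.1426,0])
old=cv2.imread("pics/side0.png")
for xo in(-.025,-.02,.0):
  Y=np.arange(-60,42,3)/1000
  p=proj("side",[O+xo*x+t*y+.064*np.array([0,0,1]) for t in Y])
  for I in(old,im): print(xo,[int(I[int(round(v)),int(round(u))].mean()) for u,v in p])
print((Y*1000).astype(int).tolist())
E
```

```text
time: 14.75
tool_pos: [0.4927, 0.1934, 0.0734]
tcp_rot: [-0.326, -3.121, 0.013]
wrist_force: [-3.4, -8.5, 11.1]
opening: 0.0109
289.9 -9.03 0.010945759333528995 [0.49273234 0.19344604 0.07335526] -1.3782373821459857
[-4.03781462 -8.03322459 10.01357906] [-1.31819423  0.54209123  0.25299842]
-0.025 [234, 238, 249, 57, 57, 47, 117, 107, 108, 108, 107, 108, 111, 111, 107, 108, 108, 104, 104, 108, 108, 108, 102, 108, 110, 112, 109, 102, 108, 94, 94, 192, 239, 239]
-0.025 [238, 241, 254, 37, 37, 100, 106, 99, 106, 106, 106, 105, 110, 110, 71, 69, 69, 95, 91, 88, 88, 91, 101, 103, 97, 99, 108, 101, 61, 63, 63, 64, 63, 63]
-0.02 [234, 240, 254, 254, 24, 48, 117, 117, 111, 109, 106, 106, 109, 109, 106, 108, 111, 109, 107, 107, 104, 113, 110, 106, 109, 100, 100, 113, 111, 104, 116, 254, 246, 236]
-0.02 [237, 243, 255, 255, 24, 106, 107, 107, 109, 107, 103, 103, 108, 111, 75, 45, 76, 91, 97, 97, 97, 96, 94, 95, 94, 106, 106, 52, 61, 60, 65, 67, 68, 62]
0.0 [246, 253, 253, 207, 30, 83, 83, 113, 107, 107, 107, 107, 110, 110, 111, 110, 107, 107, 111, 106, 106, 109, 111, 110, 110, 89, 46, 46, 50, 44, 50, 48, 51, 49]
0.0 [88, 123, 123, 226, 60, 105, 105, 112, 110, 104, 104, 108, 103, 103, 109, 49, 114, 114, 98, 54, 54, 61, 56, 61, 61, 56, 61, 61, 57, 59, 65, 57, 60, 58]
[-60, -57, -54, -51, -48, -45, -42, -39, -36, -33, -30, -27, -24, -21, -18, -15, -12, -9, -6, -3, 0, 3, 6, 9, 12, 15, 18, 21, 24, 27, 30, 33, 36, 39]
```

```bash
python3 -m creep '-1 0 0 -1 0; -1 0 0.2 -2 0; -1 0 0.3 -3 0; -1 0 0.3 -3 0; -1 0 0.3 -3 0; -1 0 0.3 -3 0' 60; python3 st.py
python3 - <<'E'
from h import *
A,B,C=[cv2.imread(f"pics/side{i}.png").astype(int) if i<99 else None for i in(0,9,11)]
for nm,roi in dict(mug=(295,130,350,185),cone=(340,150,375,195),jar=(400,200,445,245),ring=(243,190,268,225)).items():
  x0,y0,x1,y1=roi;print(nm,[round(np.abs(C[y0:y1,x0:x1]-q[y0:y1,x0:x1]).mean(),1) for q in(A,B)])
E
```

```text
time: 15.4
tool_pos: [0.4925, 0.1923, 0.0735]
tcp_rot: [-0.327, -3.12, 0.017]
wrist_force: [0.7, -9.1, -7.3]
opening: 0.0112
288.69 -8.81 0.011229978991136534 [0.49245352 0.19226341 0.07353993] -1.2651579648156865
mug [np.float64(9.3), np.float64(2.9)]
cone [np.float64(10.0), np.float64(3.0)]
jar [np.float64(9.7), np.float64(2.7)]
ring [np.float64(26.3), np.float64(33.4)]
```

```bash
python3 -m creep '-1 0 0.8 0.6 0; -1 0 1.4 1.2 0; -1 0 1.4 1.2 0; -1 0 1.4 1.2 0; -1 0 1.4 1.2 0; -1 0 1.4 1.2 0' 60; python3 st.py
```

```text
time: 16.0
tool_pos: [0.4929, 0.1942, 0.0735]
tcp_rot: [-0.326, -3.12, 0.016]
wrist_force: [-1.2, -8.4, 0.2]
opening: 0.011
290.64 -8.46 0.011015894084449784 [0.49286976 0.19416734 0.07345969] -1.379851658349237
```

```bash
python3 -m creep '-1 0 -0.2 0 0; -1 0 -0.2 0 0; -1 0 -0.2 0 0; -1 0 -0.2 0 0; -1 0 -0.2 0 0' 60; python3 st.py
python3 - <<'E'
from h import *
im=cv2.cvtColor(cams.read_camera("side"),cv2.COLOR_RGB2BGR);cv2.imwrite("pics/side12.png",im)
C=cv2.imread("pics/side11.png").astype(int);print("ring change since 11",np.abs(im.astype(int)-C)[190:225,243:268].mean())
print(env.hand_in())
E
```

```text
time: 16.5
tool_pos: [0.4928, 0.194, 0.0735]
tcp_rot: [-0.326, -3.12, 0.016]
wrist_force: [-1.5, -9.0, 0.7]
opening: 0.0113
290.48 -9.13 0.011336768096187843 [0.49281588 0.19401545 0.0734584 ] -1.28490213484759
ring change since 11 2.538666666666667
the job is handed in; nothing more can be done
None
```

I lifted the ring off its hook and stood it in the cradle. I then slid the shutter to half travel and handed the job in at about 16.5 s, with the gripper still holding the tab.

**Ring:** I raised it about 19 mm, drew it 70 mm along the stand's −x and lowered it into the slot. It touched down at the expected height with about 3 N, and I let go. Pictures taken after release show it upright in the slot, and that patch of the image did not change visibly up to hand-in.

**Shutter:** I found the closed stop by force, at 260.2 mm along the light box's y. The final reading was 290.5 mm, so the travel is about 30.3 mm. The force along y was 9.1 N, against 9 N expected. The plate's edge in the side view, checked just before the last 0.6 mm of adjustment, had shifted about 29–30 mm.

**Bystanders:** the image patches at the mug, cone and jar changed only at noise level from after the release to shortly before hand-in. Against the very first picture they differ by about 10 grey levels. I put that down to the lighting but did not check it further.

**Checks that disagreed:**
- The first grip on the tab was about 4 mm short of its true position.
- An 11 N vertical load built up during the slide. I relieved it to under 1 N and then re-set the position.
- I had used all 12 picture views by then, so the final shutter checks are numeric only.

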